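Nudge a cover plate onto its locating pins and swing the keeper over it

TASK

Using only the fingertips, push the aluminium cover plate along the blue fence of the grey fixture until both its holes drop over the two brass pins and it lies flat on the seat; then swing the red keeper fully round, as far as it goes, over the plate. Push only: never pick the plate up, and leave everything else on the trolley where it stands.

Things in the scene. Friction and masses are not known exactly. Their poses are not given: they have to be found in the camera images.
- fixture: Grey fixture fixed to the trolley, base 150 x 290 x 12 mm, base centre at y -20. Origin on the trolley top, under the middle of the seated plate's place; x away from the robot, y along the fence (the plate must slide to +y), z up; yawed by up to 0.3 rad. The mm positions below are in this frame. The keeper's post (20 mm diameter) stands at x 0, y 92.
- seat (a point): Middle of the top of the dark seat, fixture (0, 0, 26) mm: where the plate's origin must come, with yaw 0 to the fixture (about 2 mm of play). Seat top: x -42 to 55, y -68 to 75 mm; the seated plate overhangs it by 13 mm on the near (-x) side.
- fence_face (a point): Top edge, middle of the length, of the blue fence's face, which looks to -x: fixture x 55.3, y -140 to 75, top z 44 mm. A plate pushed flush against it has its holes in line with the pins; it then only needs sliding to +y. A yawed plate whose corner meets the fence first can jam when pushed at mid-edge: push nearer the end that lags.
- finger_slot (a point): Middle, at the top, of the 50 mm wide gap between two dark runners behind the seat: fixture (0, -107, 34) mm. Runners: x -45 to -25 and 25 to 45, y -140 to -74, top z 34 mm (level with the pin tops). The gap is open down to z 12, so a fingertip in it can push the middle of the plate's trailing (-y) edge, also when the plate is down.
- cover: Loose aluminium plate, 110 (x) x 140 (y) x 8 mm, 0.2-0.45 kg, low boss on top (46 mm wide, 6 high, at y -28). Origin: centre of its underside; axes as the fixture's when seated. It starts on the runners and pin tops (underside z 34 mm), 24-42 mm to -y and 10-18 mm to -x of its seat, yawed up to 0.12 rad. Slides at a few N; drops 8 mm when both holes are over the pins, whose sides then stop it.
- pin_near (a point): centre of the top of the near brass pin, diameter 10 mm, chamfered, 8 mm above the seat; fixture (-26, 18, 34) mm
- pin_far (a point): centre of the top of the far brass pin, the same; fixture (26, 18, 34) mm
- hole_near (a point): centre of the near through hole, diameter 14 mm, on the plate's underside; plate (-26, 18, 0) mm
- hole_far (a point): centre of the far through hole, diameter 14 mm, on the underside; plate (26, 18, 0) mm
- keeper (a joint): angle of the red keeper about its upright pivot, rad. 0: it points to the fixture's -x; starts between -0.5 and 0.1, clear of the plate's path; grows anticlockwise seen from above, to its stop at 1.57, where it points to the fixture's -y, over the plate. Turns at about 1 N on the peg and stays where it is left.
- keeper_pivot (a point): on the keeper's pivot axis at the bar's underside, fixture (0, 92, 36) mm. The bar is 14 mm wide, 8 thick, reaches 58 mm from the pivot and clears the seated plate by 2 mm; it cannot pass over a plate that is not down
- keeper_peg (a point): centre of the top of the upright red peg (12 mm diameter, 26 mm tall above the bar, top 70 mm above the trolley) on the free end of the keeper, 50 mm from the pivot: push the peg sideways to swing the keeper
- spray_can: bystander: upright aerosol can, 66 mm diameter, 190 mm tall, black label; leave it alone. Origin at its underside
- paint_tin: bystander: upright white and yellow pot, 90 mm diameter, 75 mm tall; leave it alone. Origin at its underside
- mixing_cup: bystander: white plastic cup, 84 mm rim, 70 mm tall; leave it alone. Origin at its underside
- tape_roll: bystander: roll of pale masking tape lying flat, 100 mm across, 24 mm tall; leave it alone. Origin at its underside
- sanding_block: bystander: black rubber sanding block, 65 x 120 x 35 mm; leave it alone. Origin at its underside
- screwdriver: bystander: screwdriver lying on the trolley; leave it alone. Origin at its underside
- wrench: bystander: steel wrench lying beyond the fixture; leave it alone. Origin at its underside

How it is judged:
By the outcome, as a careful person would: the job done as asked, in the order asked, and still so for the second after the job is handed in, with the robot touching nothing.
It also fails if it takes over 64 s, if anything falls off the work surface, if the arm or the gripper's body presses on something with over 40 N, if the wrist force passes 120 N, or if a joint passes its speed limit or range.

ROBOT

A 6-joint arm with a two-finger parallel gripper is mounted at the origin on the work surface. World frame = base frame: x ahead of the robot, y to its left, z up, the work surface at z = 0. Lengths are in m, angles in rad, forces in N, time in s.
With the tool pointing down it reaches from about 0.3 to 1 m from the base axis. Payload 5.1 kg.
Tool frame: the origin (TCP) lies midway between the tips of the shut fingers; the grasp point (between the pads) lies 19 mm behind it; z points along the fingers, y is the direction in which the jaws open and shut (so a half turn about z gives the same grasp; the last joint's range is limited). The gripper opens to 95 mm and grips with 3 to 60 N. Pads are 20 mm wide; open, the fingers measure 119 mm over their backs; the gripper's body (75 mm by 180 mm) begins 59 mm behind the grasp point.
Start: joints at [-1.295, 0.124, 1.65, -0, 1.367, -0.083], TCP at [0.228, -0.609, 0.177] pointing down, gripper open.
Joint ranges: [-2.61, 2.61], [-1.02, 2.33], [0.03, 2.71], [-1.35, 4.49], [0.32, 2.68], [-2.91, 2.91]. Speed limits (rad/s): [2.57, 2.57, 3.14, 3.14, 3.14, 3.14].

INTERFACE

Orientations are given as [roll, pitch, yaw] about the fixed x, y, z axes, in that order (R = Rz(yaw) Ry(pitch) Rx(roll)).
In Python, from plant import observe, grab_frame, close_job gives the robot as it stands.
- The arm moves only by the tool carry_out, never from a script. Its argument "rows" is a list of rows, each an object of numbers: "dx", "dy", "dz": the shift along the world's x, y, z in mm; "rx", "ry", "rz": the turn, a rotation vector about the world's x, y, z in degrees; "fingers": the opening, from -1 (shut) to 1 (fully open). A call has 1 to 8 rows; each row is the pose to reach, as a shift and turn from the pose commanded when the call began; what a row does not reach only later rows make up. A row lasts 1/12 s, in which the tool goes at most 41.7 mm and 7.16 degrees, less where a joint would pass 70% of its speed; a pose out of reach is approached as far as the arm can. A call with a gripper value outside its range is refused whole. The fingers move at their own pace and stop on an object; "newtons" is the grip in N (left out, the last holds). Time passes only in rows, so rows that repeat a pose let the fingers close. It gives the time, the measured TCP pose, the force and the opening at its end, in the units of the state.
- observe(): the state, without advancing time (a new reading comes with each control period).
- grab_frame(name): name is "scene" or "side" or "wrist"; returns a dict with "image" (480x640x3 uint8, red, green, blue), "range_z" (480x640 float32, m along the optical axis (not along the pixel's ray), 0 where there is no reading), "camera_matrix" (3x3 intrinsics, pixels), "rvec" (rotation vector, rad) and "tvec" (3), from world to camera coordinates, as OpenCV has them. Camera axes: x right, y down, z forward; pixel columns grow to the right and rows downward; lengths in m; the calibration is good to about 2 mm. A picture is of the moment at which its call begins.
- close_job(): hands the job in, once; it reports no verdict.
The state is a dict: "time_s": time; "joints": joint angles; "dq": joint speeds; "joint_efforts": joint torques, N m; "tool_pos": TCP position; "tcp_rot": TCP orientation; "wrist_force": force on the tool from outside, world axes, zero at the start; "ft_torque": the same for the moment, N m; "grip_width": opening from 0.0 (shut) to 1.0 (fully open).
Only numpy, scipy, OpenCV 4.12 (cv2) and the standard library are available. Lean on these libraries where they do the work, as an engineer would, in place of code of your own. Each camera call takes 0.05 s, during which the arm holds its last target. There are 200 camera calls.

## Working session

There is one attempt and no reset: what is moved stays moved. The work goes in short steps, Python scripts to look and compute and a tool call to move; the robot and the scene stay as the last step left them, time stands still between calls to the robot, and variables do not carry over. Pictures are saved under pics/ and viewed, about 8 in all and at most 12, crops included, and the job is handed in when it is done.

Besides the shell and the picture viewer there is one more tool, called by a JSON object that holds its "op" and its "data". carry_out: Moves the arm, as the interface text tells. Its arguments: {"type":"object","properties":{"rows":{"type":"array","items":{"type":"object","properties":{"dx":{"type":"number"},"dy":{"type":"number"},"dz":{"type":"number"},"rx":{"type":"number"},"ry":{"type":"number"},"rz":{"type":"number"},"fingers":{"type":"number"}}}},"newtons":{"type":"number"}},"required":["rows"]}

```bash
mkdir -p pics; cat > h.py <<'E'
import numpy as np, cv2
from plant import observe, grab_frame, close_job
def grab(n):
    f=grab_frame(n); R=cv2.Rodrigues(np.array(f["rvec"],float))[0]; t=np.array(f["tvec"],float).reshape(3)
    f["R"],f["t"],f["K"]=R,t,np.array(f["camera_matrix"]); return f
def cloud(f):
    z=f["range_z"]; v,u=np.mgrid[0:480,0:640]; K=f["K"]
    p=np.stack([(u-K[0,2])/K[0,0]*z,(v-K[1,2])/K[1,1]*z,z],-1)
    w=(p-f["t"])@f["R"]; w[z==0]=np.nan; return w
def ray(f,uv,h):
    d=f["R"].T@np.linalg.inv(f["K"])@np.array([uv[0],uv[1],1.]); c=-f["R"].T@f["t"]
    return c+d*(h-c[2])/d[2]
def save(f,n,crop=None,s=1):
    im=f["image"][:,:,::-1]
    if crop: im=im[crop[1]:crop[3],crop[0]:crop[2]]
    cv2.imwrite("pics/"+n,cv2.resize(im,None,fx=s,fy=s,interpolation=cv2.INTER_CUBIC))
E
python3 - <<'E'
from h import *
np.set_printoptions(precision=4,suppress=True)
s=observe();print(s)
ims=[]
for n in("scene","side","wrist"):
    f=grab(n); save(f,n+"0.png"); print(n,-f["R"].T@f["t"],f["R"][2]); np.savez(n+"0.npz",**{k:f[k] for k in("image","range_z","K","R","t")})
E
```

```text
{'time_s': 0.0, 'joints': array([-1.2946,  0.1245,  1.6516,  0.    ,  1.3675, -0.0826]), 'dq': array([-0.    ,  0.0009,  0.0021, -0.0008, -0.0007, -0.0019]), 'joint_efforts': array([ -0.0012, -41.7609, -35.9931,   0.0774,   0.0492,  -0.0002]), 'tool_pos': array([ 0.228 , -0.6079,  0.1759]), 'tcp_rot': array([-3.1395, -0.0002,  0.3588]), 'wrist_force': array([-0.092 ,  0.5118,  1.2867]), 'ft_torque': array([-0.0041, -0.0467,  0.002 ]), 'grip_width': 1.0010699498131796}
scene [1.1118 0.6718 1.2516] [-0.3944 -0.4392 -0.8072]
side [0.2588 1.2135 0.9308] [ 0.1606 -0.8067 -0.5687]
wrist [ 0.2898 -0.5857  0.3845] [-0.2216 -0.081  -0.9718]
```

View pics/scene0.png

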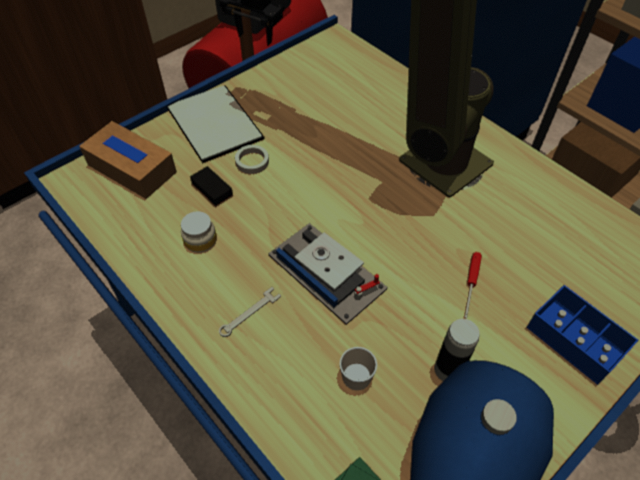

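View pics/side0.png

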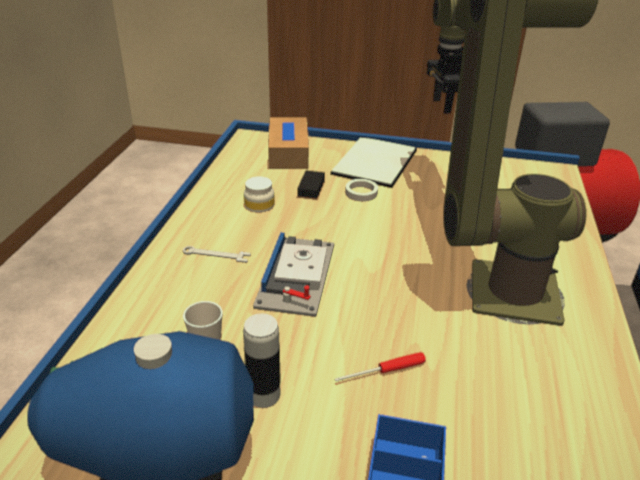

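The scene view shows the fixture at about (328,272), with the plate at (328,260), the blue fence to its lower left, the red keeper at (370,285), and the can, cup and wrench well clear. In the side view the fixture is at (297,272). Next I'll measure from these frames.

```bash
python3 - <<'E'
from h import *
np.set_printoptions(precision=4,suppress=True)
for n,box in(("scene",(260,215,400,330)),("side",(245,225,345,320))):
    f=dict(np.load(n+"0.npz")); w=cloud(f); im=f["image"]; x0,y0,x1,y1=box
    m=np.zeros((480,640),bool); m[y0:y1,x0:x1]=1
    hsv=cv2.cvtColor(im,cv2.COLOR_RGB2HSV); H,S,V=[hsv[...,i].astype(int) for i in range(3)]
    blue=m&(H>95)&(H<130)&(S>110)&(V>40)
    red=m&((H<8)|(H>172))&(S>150)&(V>80)
    plate=m&(S<70)&(V>125)
    for nm,k in(("blue",blue),("red",red),("plate",plate)):
        p=w[k]; print(n,nm,k.sum(),"px",np.argwhere(k).mean(0)[::-1],"xyz med",np.nanmedian(p,0),np.nanpercentile(p,[5,95],axis=0)[:,2])
    # fence: top points
    p=w[blue]; q=p[(p[:,2]>.038)&(p[:,2]<.05)]
    if len(q)>10:
        l=cv2.fitLine(q[:,:2].astype(np.float32),cv2.DIST_HUBER,0,.01,.01).ravel(); a=(q[:,:2]-l[2:])@l[:2]
        print(" fence dir",l,np.degrees(np.arctan2(l[1],l[0])),"ends",l[2:]+l[:2]*a.min(),l[2:]+l[:2]*a.max())
    k=plate&(w[...,2]>.03)&(w[...,2]<.055)
    c=max(cv2.findContours(k.astype(np.uint8),cv2.RETR_EXTERNAL,cv2.CHAIN_APPROX_NONE)[0],key=cv2.contourArea)
    P=np.array([ray(f,u,.042)[:2] for u in c[:,0].astype(float)],np.float32)
    print(" plate rect",cv2.minAreaRect(P))
    r=w[red]; top=r[r[:,2]>.06]; print(" peg",len(top),np.nanmedian(top,0) if len(top) else 0); b=r[r[:,2]<.05]; print(" bar",len(b),np.nanmedian(b,0) if len(b) else 0)
    save(f,n+"c.png",box,4 if n=="scene" else 5)
E
```

```text
scene blue 379 px [306.715  274.5224] xyz med [0.5971 0.0521 0.0435] [0.0372 0.048 ]
scene red 107 px [368.1215 284.8037] xyz med [0.5033 0.1789 0.0434] [0.0379 0.0707]
scene plate 1897 px [325.2831 262.5356] xyz med [0.5284 0.0545 0.0418] [0.0084 0.0468]
 fence dir [ 0.0341 -0.9994  0.598   0.0261] -88.04391 ends [0.5935 0.1576] [ 0.6008 -0.0559]
 plate rect ((0.5224733352661133, 0.054134801030159), (0.10925368219614029, 0.139814093708992), 4.796602249145508)
 peg 10 [0.485  0.1837 0.0712]
 bar 95 [0.5045 0.178  0.0431]
side blue 268 px [272.4142 260.6194] xyz med [0.5929 0.0659 0.0432] [0.0279 0.0477]
side red 157 px [299.4713 292.5223] xyz med [0.4941 0.1792 0.045 ] [0.0401 0.0696]
side plate 3064 px [296.5483 275.4275] xyz med [0.5193 0.0887 0.0407] [0.0103 0.0504]
 fence dir [ 0.0412 -0.9992  0.5942  0.0452] -87.6401 ends [0.5896 0.1575] [ 0.5982 -0.0521]
 plate rect ((0.5235458612442017, 0.04829417169094086), (0.11111833900213242, 0.1549248844385147), 4.528327465057373)
 peg 26 [0.4814 0.1818 0.0668]
 bar 117 [0.5035 0.1772 0.0437]
```

View pics/scenec.png

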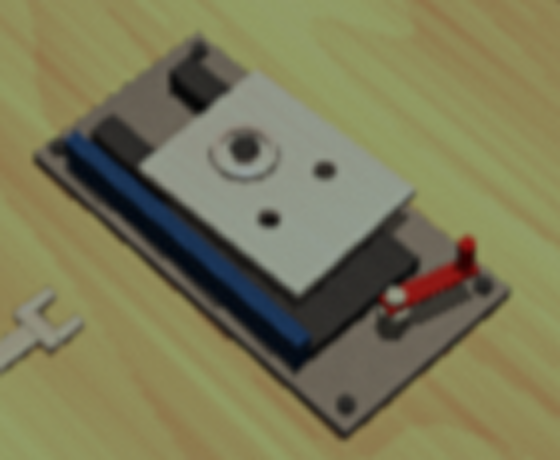

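The crop shows the plate short of its seat and about 14 mm off the fence. The keeper points to the near side, with its peg at crop (466,243), pivot at (397,294) and the plate holes at (325,170) and (269,218). Fixture yaw is about 2.1°. The plate has about 2.6° more anticlockwise, so its +y end lags. I'll move over the near side and check from there with the wrist camera.

{"op": "carry_out", "data": {"rows": [{"dx":100,"dy":320,"rz":-18.5,"fingers":-1},{"dx":100,"dy":320,"rz":-18.5,"fingers":-1},{"dx":100,"dy":320,"rz":-18.5,"fingers":-1},{"dx":100,"dy":320,"rz":-18.5,"fingers":-1},{"dx":100,"dy":320,"rz":-18.5,"fingers":-1},{"dx":100,"dy":320,"rz":-18.5,"fingers":-1},{"dx":100,"dy":320,"rz":-18.5,"fingers":-1},{"dx":100,"dy":320,"rz":-18.5,"fingers":-1}]}}

```text
validation failed for argument at $.ro...
```

{"op": "carry_out", "data": {"rows": [{"dx":100,"dy":370,"fingers":-1},{"dx":100,"dy":370,"fingers":-1},{"dx":100,"dy":370,"fingers":-1},{"dx":100,"dy":370,"fingers":-1},{"dx":100,"dy":370,"fingers":-1},{"dx":100,"dy":370,"fingers":-1},{"dx":100,"dy":370,"fingers":-1},{"dx":100,"dy":370,"fingers":-1}]}}

```text
validation failed for argument at $.ro...
```

{"op": "carry_out", "data": {"rows": [{"dx":40,"dy":0,"dz":0,"rx":0,"ry":0,"rz":-7,"fingers":-1}]}}

```text
time_s: 0.23
tool_pos: [0.2635, -0.6092, 0.1766]
tcp_rot: [-3.14, 0.003, 0.23]
wrist_force: [1.9, -0.8, 0.5]
grip_width: 0.972
```

{"op": "carry_out", "data": {"rows": [{"dx":80,"dy":320,"dz":0,"rx":0,"ry":0,"rz":-11.5,"fingers":-1},{"dx":80,"dy":320,"dz":0,"rx":0,"ry":0,"rz":-11.5,"fingers":-1},{"dx":80,"dy":320,"dz":0,"rx":0,"ry":0,"rz":-11.5,"fingers":-1},{"dx":80,"dy":320,"dz":0,"rx":0,"ry":0,"rz":-11.5,"fingers":-1},{"dx":80,"dy":320,"dz":0,"rx":0,"ry":0,"rz":-11.5,"fingers":-1},{"dx":80,"dy":320,"dz":0,"rx":0,"ry":0,"rz":-11.5,"fingers":-1},{"dx":80,"dy":320,"dz":0,"rx":0,"ry":0,"rz":-11.5,"fingers":-1},{"dx":80,"dy":320,"dz":0,"rx":0,"ry":0,"rz":-11.5,"fingers":-1}]}}

```text
time_s: 0.9
tool_pos: [0.3481, -0.2863, 0.1767]
tcp_rot: [-3.141, 0.0, 0.036]
wrist_force: [1.2, 0.4, -0.5]
grip_width: 0.427
```

{"op": "carry_out", "data": {"rows": [{"dx":70,"dy":320,"dz":0,"rx":0,"ry":0,"rz":0,"fingers":-1},{"dx":70,"dy":320,"dz":0,"rx":0,"ry":0,"rz":0,"fingers":-1},{"dx":70,"dy":320,"dz":0,"rx":0,"ry":0,"rz":0,"fingers":-1},{"dx":70,"dy":320,"dz":0,"rx":0,"ry":0,"rz":0,"fingers":-1},{"dx":70,"dy":320,"dz":0,"rx":0,"ry":0,"rz":0,"fingers":-1},{"dx":70,"dy":320,"dz":0,"rx":0,"ry":0,"rz":0,"fingers":-1},{"dx":70,"dy":320,"dz":0,"rx":0,"ry":0,"rz":0,"fingers":-1},{"dx":70,"dy":320,"dz":0,"rx":0,"ry":0,"rz":0,"fingers":-1}]}}

```text
time_s: 1.57
tool_pos: [0.418, 0.0339, 0.1772]
tcp_rot: [-3.141, -0.001, 0.037]
wrist_force: [0.4, -0.3, -0.9]
grip_width: 0.008
```

{"op": "carry_out", "data": {"rows": [{"dx":12,"dy":54,"dz":0,"rx":0,"ry":0,"rz":0,"fingers":-1},{"dx":12,"dy":54,"dz":0,"rx":0,"ry":0,"rz":0,"fingers":-1},{"dx":12,"dy":54,"dz":0,"rx":0,"ry":0,"rz":0,"fingers":-1}]}}

```text
time_s: 1.82
tool_pos: [0.43, 0.0882, 0.1768]
tcp_rot: [-3.141, 0.001, 0.041]
wrist_force: [-0.1, 0.3, 0.8]
grip_width: 0.002
```

```bash
cat > w.py <<'E'
from h import *
import sys
np.set_printoptions(precision=4,suppress=True)
f=grab("wrist"); w=cloud(f); hsv=cv2.cvtColor(f["image"],cv2.COLOR_RGB2HSV); H,S,V=[hsv[...,i].astype(int) for i in range(3)]
np.savez("w.npz",**{k:f[k] for k in("image","range_z","K","R","t")})
z=w[...,2]
blue=(H>95)&(H<130)&(S>110)&(z>.036)&(z<.05); q=w[blue]
print("blue",len(q))
if len(q)>50:
    l=cv2.fitLine(q[:,:2].astype(np.float32),cv2.DIST_HUBER,0,.01,.01).ravel(); l[:2]*=np.sign(l[1]); n=np.array([l[1],-l[0]])
    a=(q[:,:2]-l[2:])@l[:2]; b=(q[:,:2]-l[2:])@n
    print("fence yaw",np.arctan2(-l[0],l[1]),"pt",l[2:],"ends",l[2:]+l[:2]*np.percentile(a,.5),l[2:]+l[:2]*np.percentile(a,99.5),"width",np.percentile(b,[2,98]))
red=((H<8)|(H>172))&(S>150)&(V>60); p=w[red&(z>.062)]; print("peg",len(p),np.nanmedian(p,0) if len(p) else 0); p=w[red&(z<.055)]; print("bar",len(p),np.nanmean(p,0) if len(p) else 0)
k=((S<70)&(V>100)&(z>.03)&(z<.054)).astype(np.uint8)
c=max(cv2.findContours(k,cv2.RETR_EXTERNAL,cv2.CHAIN_APPROX_NONE)[0],key=cv2.contourArea)
for h in(.042,.034):
    P=np.array([ray(f,u,h)[:2] for u in c[:,0].astype(float)],np.float32); print("plate",h,cv2.minAreaRect(P),c[:,0].min(0),c[:,0].max(0))
print("top z med",np.nanpercentile(z[k>0],[10,30,50]))
save(f,sys.argv[1]); print(observe()["wrist_force"])
E
python3 w.py w1.png
```

```text
blue 3844
fence yaw 0.040492013 pt [0.5951 0.0474] ends [ 0.5993 -0.0569] [0.5908 0.1528] width [-0.0048  0.0061]
peg 211 [0.4797 0.1765 0.0713]
bar 1635 [0.372  0.2473 0.0324]
plate 0.042 ((0.5248515605926514, 0.03116065263748169), (0.11032015830278397, 0.18488819897174835), 4.70422887802124) [284  56] [485 182]
plate 0.034 ((0.5255246162414551, 0.029781848192214966), (0.11289104074239731, 0.18919679522514343), 4.704224586486816) [284  56] [485 182]
top z med [0.042  0.0426 0.043 ]
[-0.4146 -0.5272  0.3468]
```

View pics/w1.png

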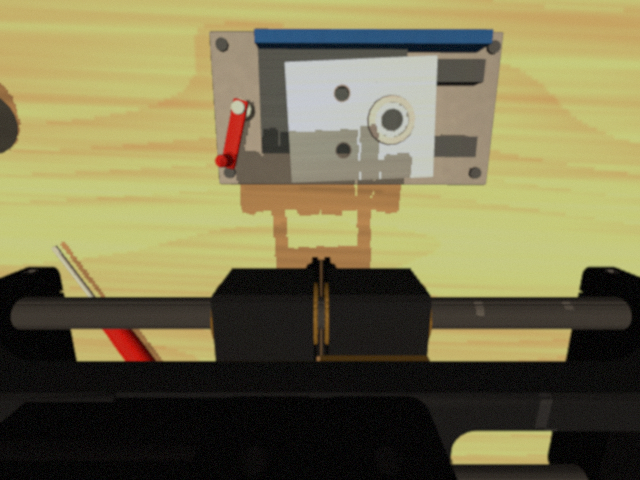

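The wrist view shows the plate with corners at about (285,62), (436,56), (434,179) and (292,182), and holes at (342,93) and (343,150). The pivot cap is at (239,106) and the peg top at (224,160). I'll cast these to points.

```bash
python3 - <<'E'
from h import *
np.set_printoptions(precision=4,suppress=True)
f=dict(np.load("w.npz"));w=cloud(f)
C=[ray(f,u,.042) for u in((285,62),(436,56),(434,179),(292,182))]; c=np.mean(C,0); print("corners",np.array(C)[:,:2],"c",c)
h=[ray(f,u,.042) for u in((342,93),(343.5,150))]; d=h[0]-h[1]; print("holes",h,"yaw",np.arctan2(d[1],d[0]),np.hypot(*d[:2]))
y=np.arctan2(d[1],d[0]); R=lambda a:np.array([[np.cos(a),-np.sin(a)],[np.sin(a),np.cos(a)]])
print("centre from holes",np.mean(h,0)[:2]-R(y)@[0,.018])
piv=ray(f,(239,106),.048); print("pivot",piv, w[106,239],"peg",ray(f,(224,160),.07))
a=.040
print("origin by pivot",piv[:2]-R(a)@[0,.092])
fe=(np.array([.5993,-.0569])+np.array([.5908,.1528]))/2; print("origin by fence",fe-R(a)@[.0603,-.0325])
# near face edge base corners
print("base corners",[ray(f,u,.012)[:2] for u in((210,32),(503,32),(486,184),(219,184))])
E
```

```text
corners [[ 0.5721  0.1268]
 [ 0.583  -0.0114]
 [ 0.4715 -0.023 ]
 [ 0.4626  0.118 ]] c [0.5223 0.0526 0.042 ]
holes [array([0.5477, 0.0729, 0.042 ]), array([0.4957, 0.0685, 0.042 ])] yaw 0.08486737060006028 0.05209893210575056
centre from holes [0.5232 0.0527]
pivot [0.5314 0.1683 0.048 ] [0.5314 0.1684 0.0478] peg [0.4825 0.1774 0.07  ]
origin by pivot [0.5351 0.0764]
origin by fence [0.5335 0.078 ]
base corners [array([0.6028, 0.2042]), array([ 0.6148, -0.0834]), array([ 0.4664, -0.0899]), array([0.4542, 0.1995])]
```

{"op": "carry_out", "data": {"rows": [{"dx":0,"dy":0,"dz":-40,"rx":0,"ry":0,"rz":0,"fingers":-1},{"dx":0,"dy":0,"dz":-80,"rx":0,"ry":0,"rz":0,"fingers":-1},{"dx":0,"dy":0,"dz":-115,"rx":0,"ry":0,"rz":0,"fingers":-1},{"dx":0,"dy":0,"dz":-137,"rx":0,"ry":0,"rz":0,"fingers":-1},{"dx":0,"dy":0,"dz":-147,"rx":0,"ry":0,"rz":0,"fingers":-1},{"dx":10,"dy":0,"dz":-147,"rx":0,"ry":0,"rz":0,"fingers":-1},{"dx":20,"dy":0,"dz":-147,"rx":0,"ry":0,"rz":0,"fingers":-1},{"dx":20,"dy":0,"dz":-147,"rx":0,"ry":0,"rz":0,"fingers":-1}]}}

```text
time_s: 2.53
tool_pos: [0.453, 0.0845, 0.0318]
tcp_rot: [3.141, -0.003, 0.034]
wrist_force: [0.8, -0.0, 1.2]
grip_width: 0.007
```

{"op": "carry_out", "data": {"rows": [{"dx":2,"dy":0,"dz":0,"rx":0,"ry":0,"rz":0,"fingers":-1},{"dx":4,"dy":0,"dz":0,"rx":0,"ry":0,"rz":0,"fingers":-1},{"dx":6,"dy":0,"dz":0,"rx":0,"ry":0,"rz":0,"fingers":-1},{"dx":8,"dy":0,"dz":0,"rx":0,"ry":0,"rz":0,"fingers":-1},{"dx":9.5,"dy":0,"dz":0,"rx":0,"ry":0,"rz":0,"fingers":-1},{"dx":11,"dy":0,"dz":0,"rx":0,"ry":0,"rz":0,"fingers":-1}]}}

```text
time_s: 3.03
tool_pos: [0.4613, 0.0854, 0.0303]
tcp_rot: [3.142, -0.0, 0.036]
wrist_force: [0.9, -0.1, -0.4]
grip_width: 0.001
```

{"op": "carry_out", "data": {"rows": [{"dx":1.5,"dy":0,"dz":0,"rx":0,"ry":0,"rz":0,"fingers":-1},{"dx":3,"dy":0,"dz":0,"rx":0,"ry":0,"rz":0,"fingers":-1},{"dx":4,"dy":0,"dz":0,"rx":0,"ry":0,"rz":0,"fingers":-1},{"dx":5,"dy":0,"dz":0,"rx":0,"ry":0,"rz":0,"fingers":-1}]}}

```text
time_s: 3.37
tool_pos: [0.4663, 0.0854, 0.0301]
tcp_rot: [-3.142, 0.0, 0.036]
wrist_force: [-0.6, 0.7, -0.1]
grip_width: 0.005
```

```bash
python3 -c "
from h import *
for _ in range(2):
    f=grab('scene'); s=observe(); print(s['tool_pos'],s['wrist_force'])
save(f,'s2.png',(265,215,405,320),5); np.savez('s2.npz',**{k:f[k] for k in('image','range_z','K','R','t')})"
```

```text
[0.46641175 0.08540326 0.03013324] [-0.13560585  0.19413253 -0.68804699]
[0.46632857 0.08538221 0.03015116] [-0.2463809  -0.56891804 -0.24094537]
```

View pics/s2.png

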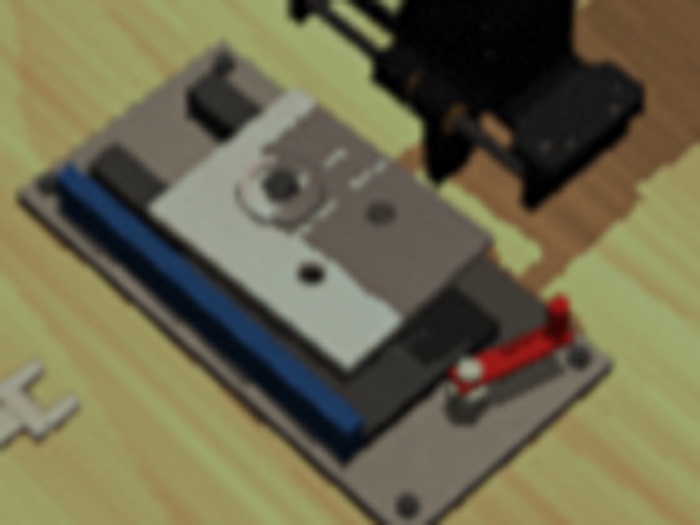

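The crop shows the fingertip at (440,175), about at the plate's near edge and barely touching. The plate is still off the fence, so I'll keep creeping.

{"op": "carry_out", "data": {"rows": [{"dx":1.5,"dy":0,"dz":0,"rx":0,"ry":0,"rz":0,"fingers":-1},{"dx":3,"dy":0,"dz":0,"rx":0,"ry":0,"rz":0,"fingers":-1},{"dx":4.5,"dy":0,"dz":0,"rx":0,"ry":0,"rz":0,"fingers":-1},{"dx":6,"dy":0,"dz":0,"rx":0,"ry":0,"rz":0,"fingers":-1}]}}

```text
time_s: 3.8
tool_pos: [0.4724, 0.0854, 0.0302]
tcp_rot: [3.142, -0.0, 0.036]
wrist_force: [0.5, 0.3, 0.3]
grip_width: 0.004
```

```bash
cat > p.py <<'E'
# plate pose from the holes (dark blobs on the plate top) in the scene view, plus fence gap
from h import *
import sys
np.set_printoptions(precision=4,suppress=True)
f=grab("scene"); w=cloud(f); z=w[...,2]; s=observe(); print(s["tool_pos"],s["wrist_force"])
a=.040; O=np.array([.534,.0775]); R=np.array([[np.cos(a),-np.sin(a)],[np.sin(a),np.cos(a)]])
L=(w[...,:2]-O)@R
g=cv2.cvtColor(f["image"],cv2.COLOR_RGB2HSV)
m=(z>.031)&(z<.055)&(abs(L[...,0])<.078)&(L[...,1]>-.125)&(L[...,1]<.1)&(g[...,1]<90)&(g[...,2]>75)
m=cv2.morphologyEx(m.astype(np.uint8),cv2.MORPH_OPEN,np.ones((3,3)))
c=max(cv2.findContours(m,cv2.RETR_EXTERNAL,cv2.CHAIN_APPROX_NONE)[0],key=cv2.contourArea)
h=float(sys.argv[1]); P=np.array([(ray(f,u,h)[:2]-O)@R for u in c[:,0].astype(float)],np.float32)*1000
print("plate in fixture frame",cv2.minAreaRect(P), "median top z",np.nanmedian(z[m>0]))
if len(sys.argv)>2: save(f,sys.argv[2],(265,215,405,320),5)
E
python3 p.py .042
```

```text
[0.4727 0.0854 0.0302] [ 0.4014 -0.4571 -0.0701]
plate in fixture frame ((-11.17034912109375, -22.556060791015625), (112.3951644897461, 143.58926391601562), 2.231048107147217) median top z 0.042176336851383736
```

{"op": "carry_out", "data": {"rows": [{"dx":1.5,"dy":0,"dz":0,"rx":0,"ry":0,"rz":0,"fingers":-1},{"dx":3,"dy":0,"dz":0,"rx":0,"ry":0,"rz":0,"fingers":-1},{"dx":4,"dy":0,"dz":0,"rx":0,"ry":0,"rz":0,"fingers":-1}]}}

```text
time_s: 4.1
tool_pos: [0.4764, 0.0854, 0.0302]
tcp_rot: [-3.142, -0.0, 0.036]
wrist_force: [0.0, -0.3, -0.2]
grip_width: 0.003
```

```bash
python3 p.py .042 s3.png
```

```text
[0.4765 0.0854 0.0302] [0.8843 0.2082 1.1367]
plate in fixture frame ((-11.020797729492188, -22.469863891601562), (112.1063232421875, 143.9671630859375), 2.395315408706665) median top z 0.04218507982393091
```

View pics/s3.png

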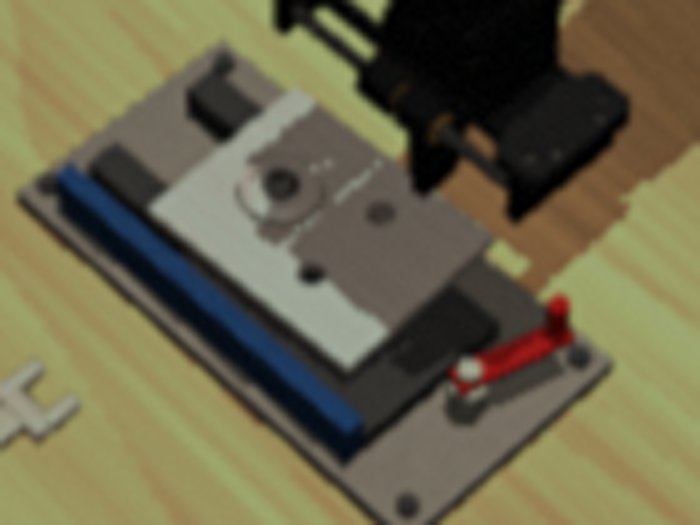

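The plate has not moved (same corners) although the tip at crop (425,190) should overlap it, so I'll check the geometry.

```bash
python3 - <<'E'
from h import *
np.set_printoptions(precision=4,suppress=True)
s=observe(); print(s["tool_pos"],s["tcp_rot"])
for n in("scene","side"):
    f=grab(n); w=cloud(f)
    p=f["K"]@(f["R"]@s["tool_pos"]+f["t"]); print(n,"TCP px",p[:2]/p[2])
    d=(np.abs(w[...,0]-.475)<.03)&(np.abs(w[...,1]-.085)<.03)&(w[...,2]>.03)&(w[...,2]<.09)&(f["image"].max(-1)<45)
    print(d.sum()); q=w[d]
    for a in np.arange(.03,.09,.01):
        k=q[(q[:,2]>=a)&(q[:,2]<a+.01)]
        if len(k): print(round(a,2),len(k),k.min(0),k.max(0))
    save(f,n+"4.png",(250,225,350,325) if n=="side" else (300,215,400,315),6)
E
```

```text
[0.4765 0.0854 0.0302] [ 3.1416 -0.0002  0.0359]
scene TCP px [350.0106 259.175 ]
28
0.07 13 [0.4673 0.0813 0.07  ] [0.4906 0.0933 0.0792]
0.08 15 [0.4684 0.0832 0.0811] [0.4885 0.0945 0.0893]
side TCP px [316.6701 275.8906]
41
0.07 17 [0.4664 0.0843 0.0701] [0.4841 0.0946 0.0792]
0.08 24 [0.4666 0.0863 0.0802] [0.4834 0.0961 0.0891]
```

View pics/side4.png

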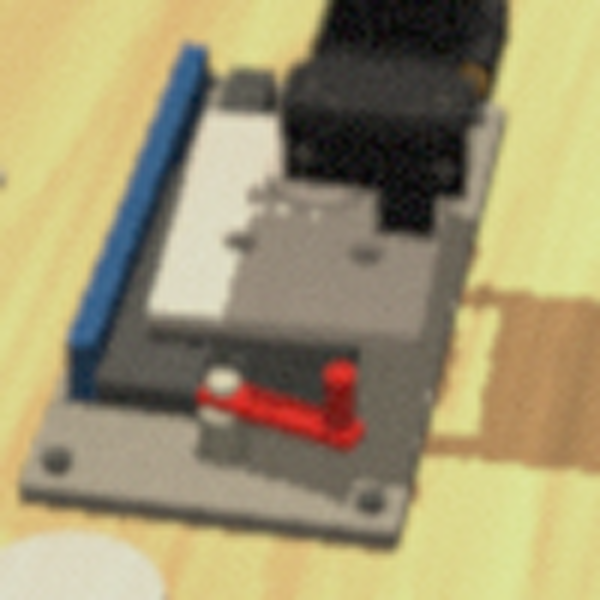

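The side crop shows the fingertip ending at crop (405,232), i.e. pixel (317,264), above the plate top. The reported TCP should project to row 276, so I'll work out the tip's true height.

```bash
python3 - <<'E'
from h import *
np.set_printoptions(precision=4,suppress=True)
s=observe(); x=s["tool_pos"]
for n in("scene","side"):
    f=grab(n); w=cloud(f)
    for z in(.03,.04,.05,.06,.07):
        p=f["K"]@(f["R"]@np.r_[x[:2],z]+f["t"]); print(n,z,p[:2]/p[2])
    c=350 if n=="scene" else 317
    for r in range(244,272,2): print(r,f["image"][r,c],w[r,c])
E
```

```text
scene 0.03 [350.0699 259.1704]
scene 0.04 [350.2549 256.9239]
scene 0.05 [350.4419 254.6529]
scene 0.06 [350.6309 252.3569]
scene 0.07 [350.8221 250.0356]
244 [4 4 2] [0.508  0.1104 0.1489]
246 [3 4 4] [0.488  0.0924 0.1047]
248 [2 3 1] [0.4862 0.0912 0.0935]
250 [0 1 1] [0.4871 0.0926 0.0874]
252 [6 5 5] [0.4894 0.0953 0.0838]
254 [78 71 65] [0.4715 0.0792 0.0419]
256 [101  92  83] [0.475  0.083  0.0404]
258 [99 91 82] [0.4807 0.0889 0.0431]
260 [99 91 83] [0.483  0.0916 0.0393]
262 [101  92  84] [0.4915 0.1    0.0473]
264 [101  92  83] [0.4918 0.1008 0.0396]
266 [101  93  84] [0.4954 0.1047 0.0384]
268 [101  93  84] [0.5014 0.1108 0.042 ]
270 [102  93  84] [0.5063 0.1159 0.0433]
side 0.03 [316.7614 275.9677]
side 0.04 [316.842  272.7084]
side 0.05 [316.9231 269.4235]
side 0.06 [317.005  266.1126]
side 0.07 [317.0874 262.7755]
244 [49 46 44] [0.4607 0.1726 0.187 ]
246 [29 26 27] [0.4606 0.1727 0.1818]
248 [23 14 14] [0.4612 0.1688 0.1736]
250 [24 22 27] [0.4622 0.1632 0.1642]
252 [13 12 12] [0.4621 0.163  0.1586]
254 [19 19 20] [0.4616 0.1649 0.1546]
256 [14 19 18] [0.4617 0.1639 0.1485]
258 [18 20 26] [0.4754 0.0928 0.0896]
260 [10 18  9] [0.4755 0.0914 0.0828]
262 [18 20 18] [0.4759 0.0888 0.0749]
264 [100  91  81] [0.4813 0.0599 0.0468]
266 [147 136 122] [0.4812 0.0602 0.0409]
268 [151 141 123] [0.4798 0.0668 0.0399]
270 [149 136 121] [0.4781 0.0747 0.0399]
```

The fingertip is really about 40 mm above the reported TCP: depth puts its end at z ≈ 0.07 while tool_pos says 0.030. That is why it passed over the plate untouched. I'll back off the plate and lower in small steps, checking force and picture.

{"op": "carry_out", "data": {"rows": [{"dx":-21,"dy":0,"dz":0,"rx":0,"ry":0,"rz":0,"fingers":-1},{"dx":-42,"dy":0,"dz":0,"rx":0,"ry":0,"rz":0,"fingers":-1},{"dx":-42,"dy":0,"dz":-10,"rx":0,"ry":0,"rz":0,"fingers":-1},{"dx":-42,"dy":0,"dz":-20,"rx":0,"ry":0,"rz":0,"fingers":-1},{"dx":-42,"dy":0,"dz":-25,"rx":0,"ry":0,"rz":0,"fingers":-1},{"dx":-42,"dy":0,"dz":-25,"rx":0,"ry":0,"rz":0,"fingers":-1}]}}

```text
time_s: 4.85
tool_pos: [0.4333, 0.0853, 0.0034]
tcp_rot: [3.141, 0.003, 0.036]
wrist_force: [0.7, -0.4, -0.8]
grip_width: 0.005
```

```bash
cat > t.py <<'E'
from h import *
np.set_printoptions(precision=4,suppress=True)
s=observe(); x=s["tool_pos"]; print(x,s["wrist_force"])
for n in("side","scene"):
    f=grab(n); w=cloud(f); d=np.linalg.norm(w[...,:2]-x[:2],axis=-1)<.022
    k=d&(f["image"].max(-1)<45); q=w[k]; print(n,k.sum(),"lowest dark",q[np.argsort(q[:,2])[:6]] if k.sum() else 0)
    c=np.argwhere(k); print(" last rows",c[-1][::-1] if len(c) else 0)
E
python3 t.py
```

```text
[0.4333 0.0853 0.0034] [ 0.7451 -0.3858 -0.7563]
side 59 lowest dark [[0.4293 0.0858 0.0447]
 [0.4316 0.0866 0.045 ]
 [0.4369 0.0842 0.0452]
 [0.4392 0.0856 0.0459]
 [0.4274 0.0829 0.0459]
 [0.4267 0.0872 0.0463]]
 last rows [338 274]
scene 76 lowest dark [[0.4432 0.0903 0.0451]
 [0.4398 0.0904 0.0466]
 [0.4438 0.0834 0.0473]
 [0.4266 0.0914 0.0487]
 [0.4428 0.0859 0.0489]
 [0.4454 0.0885 0.0496]]
 last rows [361 250]
```

Both views put the tip at z ≈ 0.045 with tool_pos at 0.004, so the offset is a steady +41 mm. I'll lower 15 mm more, putting the tip at about 0.030, and push.

{"op": "carry_out", "data": {"rows": [{"dx":0,"dy":0,"dz":-8,"rx":0,"ry":0,"rz":0,"fingers":-1},{"dx":0,"dy":0,"dz":-15,"rx":0,"ry":0,"rz":0,"fingers":-1},{"dx":10,"dy":0,"dz":-15,"rx":0,"ry":0,"rz":0,"fingers":-1},{"dx":17,"dy":0,"dz":-15,"rx":0,"ry":0,"rz":0,"fingers":-1},{"dx":20,"dy":0,"dz":-15,"rx":0,"ry":0,"rz":0,"fingers":-1},{"dx":22,"dy":0,"dz":-15,"rx":0,"ry":0,"rz":0,"fingers":-1},{"dx":24,"dy":0,"dz":-15,"rx":0,"ry":0,"rz":0,"fingers":-1}]}}

```text
time_s: 5.53
tool_pos: [0.4584, 0.0855, -0.0098]
tcp_rot: [-3.141, 0.001, 0.036]
wrist_force: [-0.5, 0.2, 0.6]
grip_width: 0.002
```

```bash
python3 p.py .042
```

```text
[ 0.4588  0.0855 -0.0097] [-0.9056 -1.0404 -0.6249]
plate in fixture frame ((-7.879131317138672, -23.546188354492188), (112.19094848632812, 143.2847900390625), 0.16355369985103607) median top z 0.04206513860046064
```

The plate now moves, and its yaw is nearly zero to the fixture. I'll shift the push to opposite its centre.

{"op": "carry_out", "data": {"rows": [{"dx":-4,"dy":0,"dz":0,"rx":0,"ry":0,"rz":0,"fingers":-1},{"dx":-4,"dy":-20,"dz":0,"rx":0,"ry":0,"rz":0,"fingers":-1},{"dx":-4,"dy":-29,"dz":0,"rx":0,"ry":0,"rz":0,"fingers":-1},{"dx":0,"dy":-29,"dz":0,"rx":0,"ry":0,"rz":0,"fingers":-1},{"dx":2,"dy":-29,"dz":0,"rx":0,"ry":0,"rz":0,"fingers":-1},{"dx":4,"dy":-29,"dz":0,"rx":0,"ry":0,"rz":0,"fingers":-1},{"dx":6,"dy":-29,"dz":0,"rx":0,"ry":0,"rz":0,"fingers":-1},{"dx":8,"dy":-29,"dz":0,"rx":0,"ry":0,"rz":0,"fingers":-1}]}}

```text
time_s: 6.25
tool_pos: [0.4656, 0.0567, -0.01]
tcp_rot: [-3.142, 0.002, 0.036]
wrist_force: [-8.1, -1.6, 4.4]
grip_width: 0.006
```

```bash
python3 p.py .042
```

```text
[ 0.4654  0.0567 -0.0101] [-5.8175  0.7347  3.2398]
plate in fixture frame ((-2.3513717651367188, -24.98548126220703), (143.16983032226562, 112.7137680053711), 86.49425506591797) median top z 0.041975999576028995
```

The yaw has swung to about -3.5°: the +y corner is on the fence and the -y end lags. I'll push nearer the -y end.

{"op": "carry_out", "data": {"rows": [{"dx":-10,"dy":0,"dz":0,"rx":0,"ry":0,"rz":0,"fingers":-1},{"dx":-10,"dy":-25,"dz":0,"rx":0,"ry":0,"rz":0,"fingers":-1},{"dx":-10,"dy":-45,"dz":0,"rx":0,"ry":0,"rz":0,"fingers":-1},{"dx":-5,"dy":-45,"dz":0,"rx":0,"ry":0,"rz":0,"fingers":-1},{"dx":-2,"dy":-45,"dz":0,"rx":0,"ry":0,"rz":0,"fingers":-1},{"dx":0,"dy":-45,"dz":0,"rx":0,"ry":0,"rz":0,"fingers":-1},{"dx":1,"dy":-45,"dz":0,"rx":0,"ry":0,"rz":0,"fingers":-1},{"dx":2,"dy":-45,"dz":0,"rx":0,"ry":0,"rz":0,"fingers":-1}]}}

```text
time_s: 6.97
tool_pos: [0.4678, 0.0119, -0.0101]
tcp_rot: [3.142, 0.001, 0.037]
wrist_force: [-3.2, -1.1, 1.1]
grip_width: 0.009
```

```bash
python3 p.py .042
```

```text
[ 0.4681  0.0119 -0.01  ] [-1.4714 -1.0276 -0.5427]
plate in fixture frame ((-0.1694793701171875, -24.021095275878906), (143.7418212890625, 112.85628509521484), 88.52545928955078) median top z 0.042053385951417235
```

Yaw is -1.5° and closing, so I'll continue.

{"op": "carry_out", "data": {"rows": [{"dx":1,"dy":0,"dz":0,"rx":0,"ry":0,"rz":0,"fingers":-1},{"dx":2,"dy":0,"dz":0,"rx":0,"ry":0,"rz":0,"fingers":-1},{"dx":3,"dy":0,"dz":0,"rx":0,"ry":0,"rz":0,"fingers":-1}]}}

```text
time_s: 7.27
tool_pos: [0.4704, 0.0117, -0.0101]
tcp_rot: [-3.141, 0.002, 0.036]
wrist_force: [-6.8, -0.8, 4.9]
grip_width: 0.003
```

```bash
python3 p.py .042 s5.png
```

```text
[ 0.4703  0.0117 -0.0101] [-5.2699  0.0881  2.9231]
plate in fixture frame ((0.6046867370605469, -23.00782012939453), (111.05413818359375, 143.6117706298828), 0.13950198888778687) median top z 0.04215490636050721
```

View pics/s5.png

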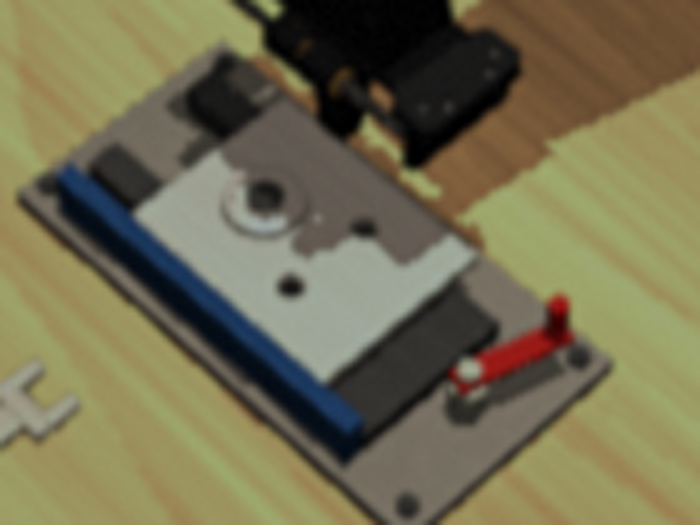

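The plate lies flush on the fence, at fixture x ≈ 0, y ≈ -23, yaw ≈ 0; its holes are at crop (290,286) and (363,228). Now I'll back off, lift, and go into the finger slot.

{"op": "carry_out", "data": {"rows": [{"dx":-15,"dy":0,"dz":0,"rx":0,"ry":0,"rz":0,"fingers":-1},{"dx":-15,"dy":0,"dz":30,"rx":0,"ry":0,"rz":0,"fingers":-1},{"dx":-15,"dy":-20,"dz":60,"rx":0,"ry":0,"rz":0,"fingers":-1},{"dx":15,"dy":-48,"dz":60,"rx":0,"ry":0,"rz":0,"fingers":-1},{"dx":50,"dy":-48,"dz":60,"rx":0,"ry":0,"rz":0,"fingers":-1},{"dx":66.5,"dy":-48,"dz":60,"rx":0,"ry":0,"rz":0,"fingers":-1},{"dx":66.5,"dy":-48,"dz":60,"rx":0,"ry":0,"rz":0,"fingers":-1},{"dx":66.5,"dy":-48,"dz":60,"rx":0,"ry":0,"rz":0,"fingers":-1}]}}

```text
time_s: 7.98
tool_pos: [0.5384, -0.0365, 0.0501]
tcp_rot: [-3.141, -0.0, 0.036]
wrist_force: [-1.3, 0.1, -0.5]
grip_width: 0.005
```

{"op": "carry_out", "data": {"rows": [{"dx":0,"dy":0,"dz":-25,"rx":0,"ry":0,"rz":0,"fingers":-1},{"dx":0,"dy":0,"dz":-42,"rx":0,"ry":0,"rz":0,"fingers":-1},{"dx":0,"dy":0,"dz":-50,"rx":0,"ry":0,"rz":0,"fingers":-1},{"dx":0,"dy":0,"dz":-50,"rx":0,"ry":0,"rz":0,"fingers":-1}]}}

```text
time_s: 8.32
tool_pos: [0.5345, -0.0358, -0.0026]
tcp_rot: [-3.14, 0.005, 0.036]
wrist_force: [-0.1, -0.7, -0.8]
grip_width: 0.009
```

```bash
python3 p.py .042; python3 t.py
```

```text
[ 0.536  -0.0361 -0.001 ] [-0.0674  0.5764  0.0764]
plate in fixture frame ((0.6478614807128906, -22.506057739257812), (142.7589111328125, 111.30455017089844), 89.90392303466797) median top z 0.042095816715289926
[ 0.536  -0.0361 -0.001 ] [-0.0674  0.5764  0.0764]
side 69 lowest dark [[ 0.5306 -0.037   0.0388]
 [ 0.544  -0.0374  0.0394]
 [ 0.5379 -0.0341  0.0395]
 [ 0.5424 -0.0423  0.0396]
 [ 0.5403 -0.033   0.0399]
 [ 0.5323 -0.0326  0.0414]]
 last rows [307 242]
scene 86 lowest dark [[ 0.5165 -0.0461  0.0123]
 [ 0.5369 -0.0552  0.0124]
 [ 0.5312 -0.0454  0.0126]
 [ 0.5337 -0.0337  0.0355]
 [ 0.5459 -0.0395  0.036 ]
 [ 0.5245 -0.0322  0.0376]]
 last rows [301 244]
```

{"op": "carry_out", "data": {"rows": [{"dx":0,"dy":0,"dz":-10,"rx":0,"ry":0,"rz":0,"fingers":-1},{"dx":0,"dy":0,"dz":-18,"rx":0,"ry":0,"rz":0,"fingers":-1},{"dx":0,"dy":4,"dz":-18,"rx":0,"ry":0,"rz":0,"fingers":-1},{"dx":0,"dy":8,"dz":-18,"rx":0,"ry":0,"rz":0,"fingers":-1},{"dx":-0.5,"dy":11,"dz":-18,"rx":0,"ry":0,"rz":0,"fingers":-1},{"dx":-0.5,"dy":14,"dz":-18,"rx":0,"ry":0,"rz":0,"fingers":-1},{"dx":-0.5,"dy":17,"dz":-18,"rx":0,"ry":0,"rz":0,"fingers":-1},{"dx":-1,"dy":20,"dz":-18,"rx":0,"ry":0,"rz":0,"fingers":-1}]}}

```text
time_s: 9.13
tool_pos: [0.5369, -0.0164, -0.0177]
tcp_rot: [3.141, -0.0, 0.036]
wrist_force: [-0.2, -0.6, -0.4]
grip_width: 0.003
```

```bash
python3 p.py .042
```

```text
[ 0.5368 -0.0159 -0.0177] [0.5529 0.6291 0.2102]
plate in fixture frame ((0.5082015991210938, -13.197311401367188), (141.36305236816406, 111.10171508789062), 89.59764862060547) median top z 0.04202621121726552
```

{"op": "carry_out", "data": {"rows": [{"dx":0,"dy":2,"dz":0,"rx":0,"ry":0,"rz":0,"fingers":-1},{"dx":0,"dy":4,"dz":0,"rx":0,"ry":0,"rz":0,"fingers":-1},{"dx":0,"dy":6,"dz":0,"rx":0,"ry":0,"rz":0,"fingers":-1},{"dx":-0.5,"dy":7.5,"dz":0,"rx":0,"ry":0,"rz":0,"fingers":-1},{"dx":-0.5,"dy":9,"dz":0,"rx":0,"ry":0,"rz":0,"fingers":-1}]}}

```text
time_s: 9.6
tool_pos: [0.5364, -0.0075, -0.0177]
tcp_rot: [3.141, -0.0, 0.036]
wrist_force: [1.3, -2.0, 0.5]
grip_width: 0.003
```

```bash
python3 p.py .042
```

```text
[ 0.5364 -0.0073 -0.0177] [ 1.1378 -0.9639  0.2702]
plate in fixture frame ((0.7018661499023438, -4.5010833740234375), (141.68235778808594, 111.61520385742188), 89.9449462890625) median top z 0.04224547290402039
```

{"op": "carry_out", "data": {"rows": [{"dx":0,"dy":1,"dz":0,"rx":0,"ry":0,"rz":0,"fingers":-1},{"dx":0,"dy":2,"dz":0,"rx":0,"ry":0,"rz":0,"fingers":-1},{"dx":0,"dy":3,"dz":0,"rx":0,"ry":0,"rz":0,"fingers":-1},{"dx":0,"dy":4,"dz":0,"rx":0,"ry":0,"rz":0,"fingers":-1}]}}

```text
time_s: 9.98
tool_pos: [0.5362, -0.0033, -0.0178]
tcp_rot: [-3.141, -0.0, 0.036]
wrist_force: [-0.5, 0.1, 0.1]
grip_width: 0.003
```

```bash
python3 p.py .042
```

```text
[ 0.5362 -0.0031 -0.0179] [0.3012 0.2967 0.0607]
plate in fixture frame ((1.6709938049316406, 6.337718963623047), (108.65765380859375, 134.6910400390625), 0.046324729919433594) median top z 0.036279787196221304
```

```bash
python3 p.py .034 s6.png; cat > flat.py <<'E'
from h import *
np.set_printoptions(precision=4,suppress=True)
a=.040; O=np.array([.534,.0775]); R=np.array([[np.cos(a),-np.sin(a)],[np.sin(a),np.cos(a)]])
for n in("scene","side"):
    w=np.nanmean([cloud(grab(n)) for _ in range(3)],0); L=(w[...,:2]-O)@R*1000; z=w[...,2]*1000
    for y in((-66,-55),(-10,5),(28,44),(50,64)):
        print(n,y,[(int(k.sum()),round(float(np.nanmedian(z[k])),1)) for x in((-48,-30),(-15,15),(30,48)) for k in[(L[...,0]>x[0])&(L[...,0]<x[1])&(L[...,1]>y[0])&(L[...,1]<y[1])&(z<55)]])
E
python3 flat.py
```

```text
[ 0.5361 -0.0032 -0.0179] [ 0.3911 -0.2198  0.9403]
plate in fixture frame ((13.184547424316406, 0.2985076904296875), (137.64259338378906, 75.27593994140625), 89.99486541748047) median top z 0.034739815417535534
scene (-66, -55) [(0, nan), (36, 34.1), (24, 34.2)]
scene (-10, 5) [(32, 33.7), (67, 34.4), (36, 34.0)]
scene (28, 44) [(34, 33.3), (65, 34.1), (37, 34.6)]
scene (50, 64) [(36, 33.5), (58, 33.9), (35, 33.4)]
side (-66, -55) [(16, 34.6), (29, 34.6), (18, 35.0)]
side (-10, 5) [(25, 34.6), (54, 35.1), (24, 35.0)]
side (28, 44) [(28, 34.2), (54, 34.4), (31, 35.2)]
side (50, 64) [(22, 33.9), (50, 34.7), (33, 34.5)]
  return np.nanmean(a, axis, out=out, keepdims=keepdims)
```

View pics/s6.png

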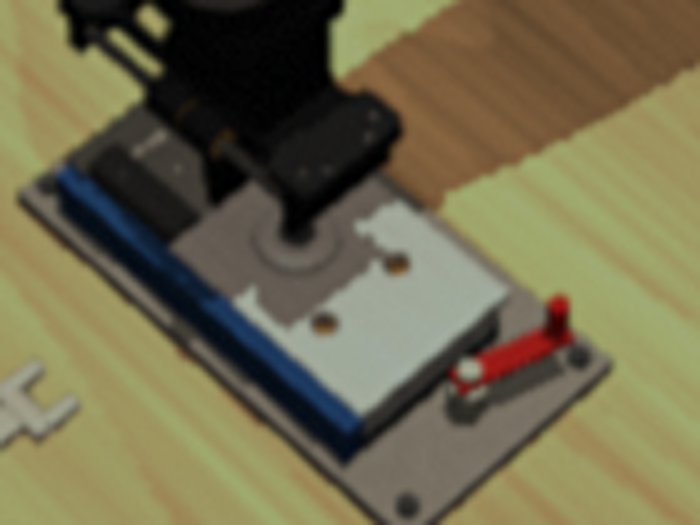

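The plate is down: its top is at 34 ± 1 mm at all sampled spots in both views, and brass shows in both holes at crop (324,323) and (396,263). Next I'll leave the slot upward and work out the keeper arc and the can's clearance.

{"op": "carry_out", "data": {"rows": [{"dx":0,"dy":-6,"dz":0,"rx":0,"ry":0,"rz":0,"fingers":-1},{"dx":0,"dy":-6,"dz":35,"rx":0,"ry":0,"rz":0,"fingers":-1},{"dx":0,"dy":-6,"dz":70,"rx":0,"ry":0,"rz":0,"fingers":-1},{"dx":0,"dy":-6,"dz":90,"rx":0,"ry":0,"rz":0,"fingers":-1},{"dx":0,"dy":-6,"dz":90,"rx":0,"ry":0,"rz":0,"fingers":-1}]}}

```text
time_s: 10.8
tool_pos: [0.5406, -0.0105, 0.0784]
tcp_rot: [3.14, -0.011, 0.036]
wrist_force: [0.6, 0.8, 1.0]
grip_width: 0.009
```

```bash
python3 - <<'E'
from h import *
np.set_printoptions(precision=4,suppress=True)
print(observe()["tool_pos"])
for n in("scene","side"):
    f=grab(n);w=cloud(f);im=f["image"];hsv=cv2.cvtColor(im,cv2.COLOR_RGB2HSV)
    m=(w[...,2]>.1)&(w[...,2]<.21)&(w[...,1]>.22)&(w[...,0]>.35)&(w[...,0]<.8)
    p=w[m&(w[...,1]<.5)]; print("tall",len(p),p.min(0) if len(p) else 0,p.max(0) if len(p) else 0)
    red=((hsv[...,0]<8)|(hsv[...,0]>172))&(hsv[...,1]>150); k=red&(np.linalg.norm(w[...,:2]-[.53,.17],axis=-1)<.08)&(w[...,2]>.064); print("peg",np.nanmedian(w[k],0))
a=.040; O=np.array([.534,.0775]); R=np.array([[np.cos(a),-np.sin(a)],[np.sin(a),np.cos(a)]])
for t in np.arange(-.7,1.4,.15): print(round(t,2),(O+R@np.array([-.05*np.cos(t),.092-.05*np.sin(t)]))*1000)
E
```

```text
[ 0.5406 -0.0105  0.0784]
tall 1602 [0.4776 0.4166 0.1006] [0.6761 0.5    0.1975]
peg [0.4842 0.1835 0.0684]
tall 1921 [0.4745 0.4165 0.1001] [0.5397 0.4831 0.1942]
peg [0.4818 0.1839 0.0704]
-0.7 [490.8214 200.0823]
-0.55 [486.6838 193.8353]
-0.4 [483.5261 187.0401]
-0.25 [481.4194 179.8494]
-0.1 [480.411  172.4246]
0.05 [480.5233 164.9325]
0.2 [481.7541 157.5413]
0.35 [484.0755 150.417 ]
0.5 [487.4355 143.7196]
0.65 [491.7587 137.5996]
0.8 [496.9478 132.1943]
0.95 [502.8865 127.6251]
1.1 [509.4413 123.9947]
1.25 [516.4649 121.3847]
```

The can starts at y > 0.416, well clear. I'll go behind the peg on its +y side.

{"op": "carry_out", "data": {"rows": [{"dx":-49,"dy":221,"dz":0,"rx":0,"ry":0,"rz":0,"fingers":-1},{"dx":-49,"dy":221,"dz":0,"rx":0,"ry":0,"rz":0,"fingers":-1},{"dx":-49,"dy":221,"dz":0,"rx":0,"ry":0,"rz":0,"fingers":-1},{"dx":-49,"dy":221,"dz":0,"rx":0,"ry":0,"rz":0,"fingers":-1},{"dx":-49,"dy":221,"dz":0,"rx":0,"ry":0,"rz":0,"fingers":-1},{"dx":-49,"dy":221,"dz":0,"rx":0,"ry":0,"rz":0,"fingers":-1},{"dx":-49,"dy":221,"dz":0,"rx":0,"ry":0,"rz":0,"fingers":-1},{"dx":-49,"dy":221,"dz":0,"rx":0,"ry":0,"rz":0,"fingers":-1}]}}

```text
time_s: 11.57
tool_pos: [0.4856, 0.2115, 0.07]
tcp_rot: [3.14, 0.004, 0.038]
wrist_force: [0.3, -0.4, 1.2]
grip_width: 0.005
```

{"op": "carry_out", "data": {"rows": [{"dx":0,"dy":0,"dz":-25,"rx":0,"ry":0,"rz":0,"fingers":-1},{"dx":0,"dy":0,"dz":-45,"rx":0,"ry":0,"rz":0,"fingers":-1},{"dx":0,"dy":0,"dz":-58,"rx":0,"ry":0,"rz":0,"fingers":-1},{"dx":0,"dy":0,"dz":-58,"rx":0,"ry":0,"rz":0,"fingers":-1}]}}

```text
time_s: 11.9
tool_pos: [0.4841, 0.209, 0.0097]
tcp_rot: [3.139, 0.008, 0.034]
wrist_force: [0.3, -0.2, -0.4]
grip_width: 0.007
```

```bash
python3 t.py
```

```text
[0.4841 0.209  0.0097] [ 0.2888 -0.2012 -0.4222]
side 46 lowest dark [[0.4849 0.2084 0.0482]
 [0.4819 0.2116 0.0515]
 [0.4846 0.2099 0.0524]
 [0.4823 0.2099 0.0529]
 [0.4749 0.212  0.0532]
 [0.4937 0.2102 0.0539]]
 last rows [306 302]
scene 85 lowest dark [[ 0.4736  0.1987 -0.001 ]
 [ 0.4951  0.2015  0.0063]
 [ 0.4713  0.199   0.0065]
 [ 0.4736  0.2013  0.0069]
 [ 0.4997  0.2023  0.0075]
 [ 0.4704  0.2014  0.0084]]
 last rows [374 299]
```

{"op": "carry_out", "data": {"rows": [{"dx":-3,"dy":-14,"dz":0,"rx":0,"ry":0,"rz":0,"fingers":-1},{"dx":-6,"dy":-23,"dz":0,"rx":0,"ry":0,"rz":0,"fingers":-1},{"dx":-7,"dy":-31,"dz":0,"rx":0,"ry":0,"rz":0,"fingers":-1},{"dx":-8,"dy":-39,"dz":0,"rx":0,"ry":0,"rz":0,"fingers":-1},{"dx":-8,"dy":-47,"dz":0,"rx":0,"ry":0,"rz":0,"fingers":-1},{"dx":-6,"dy":-54,"dz":0,"rx":0,"ry":0,"rz":0,"fingers":-1},{"dx":-4,"dy":-61,"dz":0,"rx":0,"ry":0,"rz":0,"fingers":-1},{"dx":0,"dy":-68,"dz":0,"rx":0,"ry":0,"rz":0,"fingers":-1}]}}

```text
time_s: 12.67
tool_pos: [0.4882, 0.1434, 0.0147]
tcp_rot: [-3.14, -0.002, 0.036]
wrist_force: [2.9, 4.7, -0.7]
grip_width: 0.005
```

```bash
cat > k.py <<'E'
from h import *
np.set_printoptions(precision=4,suppress=True)
s=observe(); print(s["tool_pos"],s["wrist_force"])
a=.040; O=np.array([.534,.0775]); R=np.array([[np.cos(a),-np.sin(a)],[np.sin(a),np.cos(a)]]); piv=O+R@[0,.092]
for n in("scene","side"):
    f=grab(n);w=cloud(f);hsv=cv2.cvtColor(f["image"],cv2.COLOR_RGB2HSV)
    red=((hsv[...,0]<8)|(hsv[...,0]>172))&(hsv[...,1]>150)&(np.linalg.norm(w[...,:2]-piv,axis=-1)<.075)
    for nm,k in(("peg",red&(w[...,2]>.062)),("bar",red&(w[...,2]>.038)&(w[...,2]<.05))):
        if k.sum(): p=np.nanmedian(w[k],0); d=(p[:2]-piv)@R*1000; print(n,nm,k.sum(),p,"from pivot (fixture mm)",d,"angle",np.arctan2(-d[1],-d[0]))
E
python3 k.py
```

```text
[0.4882 0.1434 0.0147] [ 2.9267  4.6727 -0.6585]
scene peg 23 [0.5014 0.1354 0.0708] from pivot (fixture mm) [-30.2664 -32.8705] angle 0.8266186997757904
scene bar 87 [0.5147 0.1511 0.0442] from pivot (fixture mm) [-16.3909 -17.6848] angle 0.8233507579503633
side peg 1 [0.4994 0.1458 0.063 ] from pivot (fixture mm) [-31.8806 -22.4191] angle 0.6128842701035032
side bar 77 [0.516  0.1531 0.0436] from pivot (fixture mm) [-14.9748 -15.7322] angle 0.8100591898115064
```

{"op": "carry_out", "data": {"rows": [{"dx":3.5,"dy":-6,"dz":0,"rx":0,"ry":0,"rz":0,"fingers":-1},{"dx":8,"dy":-12,"dz":0,"rx":0,"ry":0,"rz":0,"fingers":-1},{"dx":13.5,"dy":-17,"dz":0,"rx":0,"ry":0,"rz":0,"fingers":-1},{"dx":19,"dy":-21,"dz":0,"rx":0,"ry":0,"rz":0,"fingers":-1},{"dx":23,"dy":-23.5,"dz":0,"rx":0,"ry":0,"rz":0,"fingers":-1},{"dx":26,"dy":-24,"dz":0,"rx":0,"ry":0,"rz":0,"fingers":-1}]}}

```text
time_s: 13.27
tool_pos: [0.5136, 0.1187, 0.0139]
tcp_rot: [3.141, 0.001, 0.035]
wrist_force: [-1.2, -0.4, -0.5]
grip_width: 0.005
```

```bash
python3 k.py
```

```text
[0.5136 0.1187 0.0139] [-1.1708 -0.424  -0.4811]
scene peg 33 [0.5306 0.1221 0.0689] from pivot (fixture mm) [ -1.6102 -47.2517] angle 1.5367324929275732
scene bar 97 [0.5327 0.1456 0.044 ] from pivot (fixture mm) [  1.3798 -23.8968] angle 1.6284720476048193
side peg 15 [0.5292 0.1236 0.0673] from pivot (fixture mm) [ -2.9738 -45.7143] angle 1.5058348872889535
side bar 65 [0.5298 0.1427 0.044 ] from pivot (fixture mm) [ -1.6249 -26.6957] angle 1.5100031586503029
```

Almost there. I'll push on in 1 mm steps until the stop shows in the force.

{"op": "carry_out", "data": {"rows": [{"dx":1,"dy":0,"dz":0,"rx":0,"ry":0,"rz":0,"fingers":-1},{"dx":2,"dy":0,"dz":0,"rx":0,"ry":0,"rz":0,"fingers":-1},{"dx":2.5,"dy":0,"dz":0,"rx":0,"ry":0,"rz":0,"fingers":-1}]}}

```text
time_s: 13.62
tool_pos: [0.5153, 0.1194, 0.0141]
tcp_rot: [3.141, 0.001, 0.036]
wrist_force: [-2.4, -0.6, 0.4]
grip_width: 0.003
```

```bash
python3 k.py
```

```text
[0.5153 0.1194 0.0141] [-2.3971 -0.6159  0.3663]
scene peg 27 [0.5317 0.1226 0.0691] from pivot (fixture mm) [ -0.4795 -46.8037] angle 1.5605517030219538
scene bar 99 [0.534  0.1468 0.0436] from pivot (fixture mm) [  2.7502 -22.742 ] angle 1.691141848186378
side peg 15 [0.529  0.1245 0.0674] from pivot (fixture mm) [ -3.096  -44.8771] angle 1.5019165072994578
side bar 67 [0.5297 0.1411 0.0448] from pivot (fixture mm) [ -1.7135 -28.2497] angle 1.5102148164045175
```

{"op": "carry_out", "data": {"rows": [{"dx":1,"dy":0,"dz":0,"rx":0,"ry":0,"rz":0,"fingers":-1},{"dx":2,"dy":0,"dz":0,"rx":0,"ry":0,"rz":0,"fingers":-1},{"dx":2,"dy":0,"dz":0,"rx":0,"ry":0,"rz":0,"fingers":-1}]}}

```text
time_s: 13.97
tool_pos: [0.5155, 0.1193, 0.0139]
tcp_rot: [3.141, 0.006, 0.036]
wrist_force: [-8.2, -0.5, 6.1]
grip_width: 0.005
```

```bash
python3 k.py
```

```text
[0.5155 0.1193 0.0139] [-8.2108 -0.4876  6.1468]
scene peg 34 [0.5306 0.1238 0.0702] from pivot (fixture mm) [ -1.4961 -45.5899] angle 1.5379916087762895
scene bar 102 [0.5339 0.146  0.0431] from pivot (fixture mm) [  2.6656 -23.5545] angle 1.6834827235781413
side peg 16 [0.5288 0.125  0.0688] from pivot (fixture mm) [ -3.2504 -44.3784] angle 1.497683489175965
side bar 60 [0.5305 0.1412 0.0447] from pivot (fixture mm) [ -0.9838 -28.1877] angle 1.5359105129098418
```

It is hard on the stop: 2 mm more command moved the tip 0.2 mm while the force rose to 8 N. I'll retreat to the near side and then up.

{"op": "carry_out", "data": {"rows": [{"dx":-6,"dy":0,"dz":0,"rx":0,"ry":0,"rz":0,"fingers":-1},{"dx":-25,"dy":0,"dz":0,"rx":0,"ry":0,"rz":0,"fingers":-1},{"dx":-45,"dy":0,"dz":20,"rx":0,"ry":0,"rz":0,"fingers":-1},{"dx":-70,"dy":0,"dz":50,"rx":0,"ry":0,"rz":0,"fingers":-1},{"dx":-90,"dy":0,"dz":85,"rx":0,"ry":0,"rz":0,"fingers":-1},{"dx":-100,"dy":0,"dz":120,"rx":0,"ry":0,"rz":0,"fingers":-1},{"dx":-100,"dy":-30,"dz":140,"rx":0,"ry":0,"rz":0,"fingers":-1},{"dx":-100,"dy":-30,"dz":140,"rx":0,"ry":0,"rz":0,"fingers":-1}]}}

```text
time_s: 14.73
tool_pos: [0.4214, 0.0878, 0.1608]
tcp_rot: [3.141, -0.014, 0.035]
wrist_force: [0.6, -0.1, 1.0]
grip_width: 0.003
```

```bash
python3 k.py; python3 flat.py 2>/dev/null; python3 -c "
from h import *
f=grab('wrist'); save(f,'w7.png',(120,0,560,280),1.7)"
```

```text
[0.4214 0.0878 0.1608] [ 0.6011 -0.0578  1.0262]
scene peg 14 [0.5345 0.1229 0.0679] from pivot (fixture mm) [  2.2719 -46.6598] angle 1.6194494774150665
scene bar 92 [0.5339 0.1461 0.044 ] from pivot (fixture mm) [  2.6529 -23.4553] angle 1.683421020949897
side peg 14 [0.532  0.1212 0.0677] from pivot (fixture mm) [ -0.2949 -48.3023] angle 1.56469179254719
side bar 62 [0.5303 0.1432 0.0442] from pivot (fixture mm) [ -1.0727 -26.2016] angle 1.5298802204012583
scene (-66, -55) [(23, 33.2), (44, 34.1), (24, 33.8)]
scene (-10, 5) [(34, 33.8), (66, 34.5), (36, 33.6)]
scene (28, 44) [(39, 34.9), (38, 34.2), (40, 34.0)]
scene (50, 64) [(36, 33.9), (58, 39.8), (34, 33.8)]
side (-66, -55) [(19, 34.8), (27, 35.6), (18, 35.3)]
side (-10, 5) [(27, 34.5), (35, 35.0), (31, 35.1)]
side (28, 44) [(35, 34.9), (37, 35.4), (32, 35.0)]
side (50, 64) [(36, 33.9), (44, 38.7), (25, 34.9)]
```

View pics/w7.png

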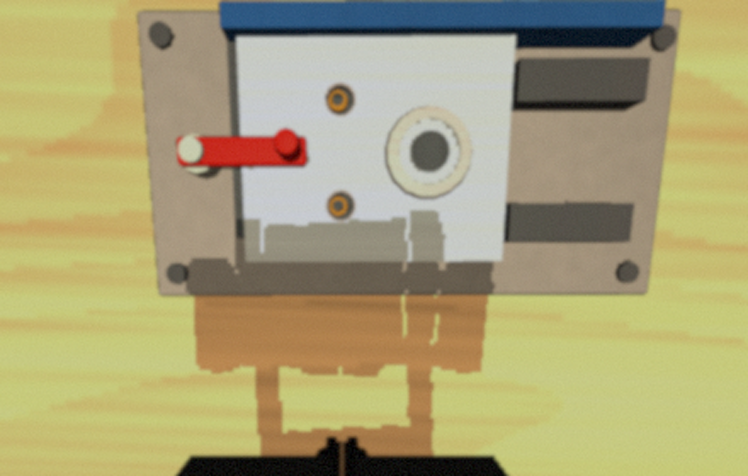

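The view shows both pins inside the plate holes, at (340,99) and (340,206). The keeper bar points straight along the fixture's -y over the plate, from (190,150) to (287,145), and the gripper is clear. I'm handing in.

```bash
python3 -c "
from h import *
print(close_job())"
```

```text
the job is handed in; nothing more can be done
None
```

The plate is on its seat over both pins, the keeper is swung round to its stop over it, and the job is handed in at about 15 s of the 64 s. I squared the plate against the blue fence with three pushes. I then slid it along from the finger slot until it dropped, and swung the keeper by its peg.

**Last checks:**
- **Plate:** its top measures 33–36 mm at the plate spots sampled, in both views (seated is 34 mm). Both brass pins show inside the holes.
- **Keeper:** it was hard on its stop, where 2 mm more command moved the tip only 0.2 mm at about 8 N. Afterwards the angle read 1.53–1.68 rad, against 1.57 at the stop; the spread is coarse depth readings.
- **Arm and bystanders:** the gripper was clear when I handed in. The forces I read stayed around 10 N or less. I didn't check the bystanders in a final picture, but no move went near them.

**Disagreements:**
- **Finger length:** the real fingertips ended about 40 mm above the reported tool point. My first push went over the plate without touching it, and I then corrected for the offset using the camera depth.
- **First peg reading:** the wrist camera put the peg about 6 mm off the other two views in y. I used the two that agreed.

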